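# Hang the spice shelf on the slat panel and lay the spice jar in it

### The arm

A 6-joint arm with a two-finger parallel gripper is mounted at the origin on a cart in front of the work surface, level with it; the furniture and walls round the work are solid. World frame = base frame: x ahead of the robot, y to its left, z up, the work surface at z = 0. Lengths are in m, angles in degrees, forces in N, time in s.
With the tool pointing down it reaches from about 0.35 to 0.875 m from the base axis. Payload 4.2 kg.
Tool frame: the origin (TCP) lies at the very end of the fingers, on their centre line; the grasp point (between the pads) lies 19 mm behind it; z points along the fingers, y is the line along which they close (so a half turn about z gives the same grasp; the last joint's range is limited). The gripper opens to 87 mm and grips with 3 to 60 N. Pads are 19 mm wide; open, the fingers measure 117 mm over their backs; the gripper's body (75 mm by 190 mm) begins 51 mm behind the grasp point.
Start: joints at [-23.915, 22.042, 0.453, 0, -68.411, -14.817], TCP at [0.488, -0.391, 0.183] pointing down, gripper open.
Joint ranges: [-179.83, 179.83], [-69.29, 118.12], [-61.27, 80.66], [-181.25, 117.63], [-171.15, -9.14], [-177.46, 177.46]. Speed limits (degrees/s): [159.86, 159.86, 180, 180, 180, 180].

### API

Orientations are given as a 3x3 rotation matrix whose columns are the frame's x, y, z axes.
In Python, from station import monitor, cams, ticket gives the robot as it stands.
- The arm moves only by the tool drive_tool, never from a script. Its argument "moves" is a list of rows, each an object with "delta_pos": the shift along the tool's x, y, z in mm, a list of three; "turn": the turn about the tool's z in rad; "claw": the opening, from 0 (shut) to 1 (fully open). A call has 1 to 12 rows; each row shifts and turns the commanded pose from where the row before left it, along the tool's axes as they then stand; what a row does not reach is not made up. A row lasts 1/8 s, in which the tool goes at most 62.5 mm and 10.7 degrees, less where a joint would pass 70% of its speed; a pose out of reach is approached as far as the arm can. A call is refused whole if a number of a shift passes 62.5 or a number of a turn 0.188, either way. A call with a gripper value outside its range is refused whole. The fingers move at their own pace and stop on an object; the grip force is fixed at half the most. Time passes only in rows, so rows that do not move let the fingers close. It gives the time, the measured TCP pose, the force, the opening and the grip force at its end, in the units of the state.
- monitor.sense(): the state, without advancing time (a new reading comes with each control period).
- cams.capture(name): name is "scene" or "top" or "wrist"; returns a dict with "color" (420x560x3 uint8, red, green, blue), "range_z" (420x560 float32, m along the optical axis (not along the pixel's ray), 0 where there is no reading), "vertical_fov" (degrees; the focal length in pixels is half the picture's height over the tangent of half this angle, whatever the lens; pixels are square), "cx", "cy" (the principal point, pixels), "dist" ([k1, k2, p1, p2, k3] as OpenCV has them; the pictures are not rectified), "extrinsics" (4x4, takes a point from camera to world coordinates). Camera axes: x right, y down, z forward; pixel columns grow to the right and rows downward; lengths in m; the calibration is good to about 2 mm. A picture is of the moment at which its call begins.
- ticket.finish_job(): hands the job in; it is judged then, once.
The state is a dict: "time_s": time; "joints": joint angles; "joint_velocities": joint speeds; "effort": joint torques, N m; "tcp_pos": TCP position; "ee_rot": TCP orientation; "wrist_force": force on the tool from outside, world axes, zero at the start; "moment": the same for the moment, N m; "gripper_width": opening from 0.0 (shut) to 1.0 (fully open); "gripper_force": force on a finger pad.
Only numpy, scipy, OpenCV 4.12 (cv2) and the standard library are available. Lean on these libraries where they do the work, as an engineer would, in place of code of your own. Each camera call takes 0.05 s, during which the arm holds its last target. There are 200 camera calls.

### The job

Hang the loose spice shelf on the slat panel, in the empty right-hand bay beside the shelf that already hangs there: tip its front up, feed its hook into the top groove, swing it down, and press its front until the roller catch lets it in and its back lies flush on the panel. Then lay the loose spice jar in it on its side, resting against the front lip like the jar next to it, without shifting the cup or the fruit.

Things in the scene. Friction and masses are not known exactly. Their poses are not given: they have to be found in the camera images.
- panel: Fixed free-standing slat panel, 312 wide, 36 deep: brown slats 5 mm thick in a board clamped between two dark posts (242 high). Origin: on the worktop, middle of the slats' front face (x = 0); x into the panel, y to the left, z up. Bays at y = +75 mm (an identical shelf with a jar hangs there) and y = -75 mm (free). The board's height varies by up to 10 mm either way and is not reported: feel for its flat top.
- panel_top (a point): front edge of the board's level dark top cap, over the free bay, IF the board were clamped at mid-height (panel x = 0, y = -75, z = 216.5 mm); the true top is up to 10 mm higher or lower; the cap is 36 mm deep. Below the true top: top groove's mouth from 30.5 to 46.5 mm (16 high), middle groove 102 to 118 mm; cavity 23 mm deep behind the slats
- panel_catch (a point): middle of the free bay's roller catch, if the board were at mid-height (panel x = 12, y = -75, z = 107.5 mm, 109 mm below the top): two sprung white rollers, 10 mm diameter, 50 long, axes along y, 7 mm above and below this point; each yields outward up to 6 mm (9 N preload, 3 N per mm)
- shelf: Loose white spice shelf with oak front lip, 0.24 kg, 124 wide, 132 deep, 97 high, standing on the worktop. Origin: foot of the back plate's rear face, middle; x back towards the panel, y left, z up. Back plate 78 high. Hung home its origin is at panel x = 0, y = -75 mm, 121.5 mm below the board's top, axes parallel. Let go once hooked, it stops some 6 deg front up on the rollers; about 11 N down on the lip snaps it home.
- shelf_hook (a point): tip of the hook blade (100 wide, 3 thick), shelf x = 10, z = 96 mm. The blade rises, leaning 20 deg back, from a 3 mm web level with the plate's top (z = 75..78). To hook: shelf front up by about 30 deg, tip into the middle of the mouth, in some 20 mm, up 4 to 5 mm behind the slat above, in till the plate nears the panel, swing down; the web then rests on the slat below
- shelf_tongue (a point): centre of the bulb (8 mm diameter, 30 wide) on the steel tongue at the foot of the back plate, shelf x = 16, z = 12.5 mm; snaps in behind the catch's rollers
- shelf_corner (a point): middle of the line where sloping floor and lip meet, shelf x = -100, z = 31 mm. The floor rises from here 18 deg towards the back plate (x = -4, z = 62). The lip's inner face goes up from here leaning 12 deg out to the front, 36 mm high, 8 mm thick, 124 wide
- shelf_lip (a point): middle of the top edge of the oak front lip, shelf x = -111, z = 65 mm: the place to pinch it (8 mm thick, along the lean) or to press down
- jar: Loose small glass spice jar with grey lid, 43 mm diameter, 85 long, 0.16 kg, lying on the worktop. Origin: centre of its bottom; z along its axis to the lid.
- jar_mid (a point): middle of the jar, on its axis. At rest in the shelf it is at shelf x = -84, z = 59 mm, axis along shelf y, within 15 mm of the middle (inner width 112 mm, side walls 19 mm above the floor)
- espresso_cup: bystander: striped espresso cup, 60x84x49; origin under its centre
- orange: bystander: orange, 66 dia; origin under its centre
- lemon: bystander: lemon, 83x58x58; origin under its centre
There are look-alikes about, which are no part of the job. What is shaped like the jar but red is not meant.

How it is judged (in metres and radians):
On the way:
1. the shelf hangs home in the free bay, flush on the panel, the jar not yet in it (x of shelf in the frame of panel between -0.004 and 0.003 m and y of shelf in the frame of panel between -0.087 and -0.063 m and z of shelf in the frame of panel between 0.081 and 0.109 m and angle between the z axis of shelf and the z axis of panel, either way round below 0.06 rad and angle between the y axis of shelf and the y axis of panel, either way round below 0.06 rad and distance between jar_mid and shelf above 0.15 m), for 0.3 s.
At the end, for the whole second after the job is handed in: Shelf home in the right-hand bay: back within 4 mm and 3 deg of flush, hooked in the top groove, within 12 mm of the bay's middle; jar on its side in it, within 11 deg and 7 mm of lying against the lip, at rest (x of shelf in the frame of panel between -0.004 and 0.003 m and y of shelf in the frame of panel between -0.087 and -0.063 m and z of shelf in the frame of panel between 0.081 and 0.109 m and angle between the z axis of shelf and the z axis of panel, either way round below 0.06 rad and angle between the y axis of shelf and the y axis of panel, either way round below 0.06 rad and x of jar_mid in the frame of shelf between -0.092 and -0.077 m and y of jar_mid in the frame of shelf between -0.02 and 0.02 m and z of jar_mid in the frame of shelf between 0.05 and 0.068 m and angle between the z axis of jar and the y axis of shelf, either way round below 0.2 rad and linear speed of each of jar, shelf below 0.02 m/s); the robot touches nothing.
It fails at once if a bystander is moved by more than 25 mm (distance of any of espresso_cup, orange, lemon from where it was at the start of the episode above 0.025 m).
It also fails if it takes over 67 s, if anything falls off the work surface, if the arm or the gripper's body presses on something with over 40 N, if the wrist force passes 120 N, or if a joint passes its speed limit or range.

## Working session

There is one attempt and no reset: what is moved stays moved. The work goes in short steps, Python scripts to look and compute and a tool call to move; the robot and the scene stay as the last step left them, time stands still between calls to the robot, and variables do not carry over. Pictures are saved under pics/ and viewed, at most 10 in all, crops included, and the job is handed in when it is done.

Besides the shell and the picture viewer there is one more tool, called after "Call:" as name(argument=value, ...), one argument or row to a line, values as JSON. drive_tool: Moves the arm, as the interface text tells. Its arguments: {"type":"object","properties":{"moves":{"type":"array","items":{"type":"object","properties":{"delta_pos":{"type":"array","items":{"type":"number"}},"turn":{"type":"number"},"claw":{"type":"number"}}}}},"required":["moves"]}

```bash
mkdir -p pics; ls; cat > h.py <<'E'
import numpy as np, cv2
from station import monitor, cams, ticket
def cap(n):
    c=cams.capture(n); h,w=c['color'].shape[:2]
    f=h/2/np.tan(np.radians(c['vertical_fov'])/2)
    c['K']=np.array([[f,0,c['cx']],[0,f,c['cy']],[0,0,1]]); c['D']=np.array(c['dist'],float); c['E']=np.array(c['extrinsics']); return c
def save(c,n): cv2.imwrite('pics/'+n,c['color'][:,:,::-1])
def cloud(c):
    h,w=c['range_z'].shape; v,u=np.mgrid[:h,:w]
    p=cv2.undistortPoints(np.stack([u,v],-1).reshape(-1,1,2).astype(float),c['K'],c['D']).reshape(h,w,2)
    z=c['range_z'][...,None]; P=np.concatenate([p*z,z],-1)@c['E'][:3,:3].T+c['E'][:3,3]
    P[c['range_z']<=0]=np.nan; return P
def proj(c,X):
    E=np.linalg.inv(c['E']); return cv2.projectPoints(np.atleast_2d(X).astype(float),cv2.Rodrigues(E[:3,:3])[0],E[:3,3],c['K'],c['D'])[0].reshape(-1,2)
E
python3 - <<'E'
from h import *
s=monitor.sense(); print(s['tcp_pos'],s['ee_rot'],s['time_s'],s['wrist_force'],s['gripper_width'])
for n in ['scene','top']:
    c=cap(n); save(c,n+'0.png'); np.save(n+'0.npy',cloud(c)); print(n,c['E'],c['K'][0,0])
E
```

```text
pics
[ 0.48702967 -0.39060031  0.18206316] [[-6.25830916e-01 -7.79956810e-01 -1.74350883e-03]
 [-7.79958754e-01  6.25829590e-01  1.29085995e-03]
 [ 8.43244099e-05  2.16772504e-03 -9.99997647e-01]] 0.0 [ 0.03282629 -0.13212639  0.42437162] 0.9986576206246036
scene [[-0.9350571   0.22638322 -0.27279818  0.73159328]
 [ 0.35445422  0.58508711 -0.72940749  0.43104056]
 [-0.00551492 -0.77873212 -0.62733235  0.68703512]
 [ 0.          0.          0.          1.        ]] 439.3691490009394
top [[-0.0130477  -0.99850656  0.05305095  0.48286693]
 [-0.99949906  0.01149399 -0.02948749 -0.18524724]
 [ 0.02883369 -0.05340912 -0.99815634  1.15537924]
 [ 0.          0.          0.          1.        ]] 431.81820619468937
```

View pics/scene0.png

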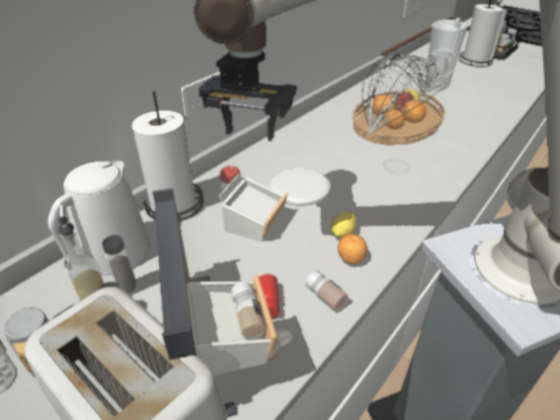

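View pics/top0.png

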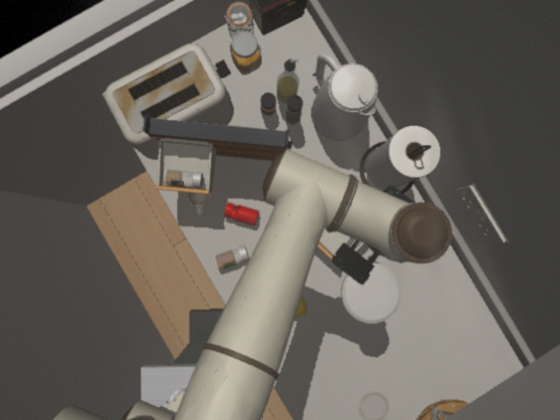

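The shelf to hang is at scene px (255,208), with its lip at (270,212). The glass jar with the grey lid is at scene (327,290), top (232,258). The red look-alike is at scene (268,295), top (241,213). The arm hides the loose shelf in the top view. Next I measure the panel, the shelf and the jar.

```bash
python3 - <<'E'
from h import *
P=np.load('top0.npy'); 
# panel cap: points z 0.19..0.24 in box of top view
m=np.zeros(P.shape[:2],bool); m[110:165,140:295]=1
q=P[m&(P[...,2]>0.195)&(P[...,2]<0.24)]; print('cap n',len(q),np.percentile(q[:,2],[5,50,95]))
cap_=q[np.abs(q[:,2]-np.median(q[:,2]))<0.006]
r=cv2.minAreaRect((cap_[:,:2]*1000).astype(np.float32)); print('cap rect',r)
q=P[m&(P[...,2]>0.235)&(P[...,2]<0.25)]; print('posts',len(q), cv2.minAreaRect((q[:,:2]*1000).astype(np.float32)) if len(q) else '')
# jar in top
m[:]=0; m[235:280,205:260]=1
q=P[m&(P[...,2]>0.012)&(P[...,2]<0.06)]; print('jar',len(q),cv2.minAreaRect((q[:,:2]*1000).astype(np.float32)),np.percentile(q[:,2],[50,99]))
S=np.load('scene0.npy')
def zs(name,u0,u1,v0,v1,lo,hi):
    q=S[v0:v1,u0:u1].reshape(-1,3); q=q[(q[:,2]>lo)&(q[:,2]<hi)]; print(name,len(q),q.mean(0) if len(q) else '',cv2.minAreaRect((q[:,:2]*1000).astype(np.float32)) if len(q) else '')
    return q
zs('shelf',215,292,172,245,0.012,0.11)
zs('jar',300,352,265,312,0.01,0.06)
c=cap('scene'); hsv=cv2.cvtColor(c['color'],cv2.COLOR_RGB2HSV)
o=cv2.inRange(hsv,(5,70,110),(20,255,255)); o[:160]=0;o[245:]=0;o[:,:215]=0;o[:,292:]=0
q=S[o>0]; q=q[(q[:,2]>0.02)&(q[:,2]<.1)]; print('lip',len(q),cv2.minAreaRect((q[:,:2]*1000).astype(np.float32)),np.percentile(q[:,2],[2,50,98]))
for uv in [(344,223),(353,250),(285,338),(230,175)]: print(uv,S[uv[1],uv[0]])
a=c['color'][150:330,190:370]; cv2.imwrite('pics/crop1.png',cv2.resize(a[:,:,::-1],(720,720)[:2] if 0 else (600,600),interpolation=cv2.INTER_CUBIC))
E
```

```text
cap n 2545 [0.20401997 0.21966231 0.22289665]
cap rect ((718.562744140625, -70.9879150390625), (309.39111328125, 37.109588623046875), 83.87056732177734)
posts 104 ((718.0208129882812, -72.18547058105469), (311.41412353515625, 34.7017707824707), 83.79275512695312)
jar 532 ((436.1659851074219, -83.69325256347656), (42.857940673828125, 85.7371826171875), 18.69729232788086) [0.03874724 0.04600609]
shelf 3422 [ 0.49111702 -0.38164215  0.04706242] ((465.5299377441406, -406.2218322753906), (273.4109802246094, 198.10797119140625), 77.56547546386719)
jar 930 [ 0.44296308 -0.07331164  0.03293145] ((440.1558837890625, -81.830322265625), (41.63245391845703, 87.80130004882812), 20.157880783081055)
lip 174 ((465.16412353515625, -393.999755859375), (92.02816772460938, 236.55831909179688), 4.279691696166992) [0.03285033 0.0587126  0.06603885]
(344, 223) [ 0.32868021 -0.22264932  0.05205132]
(353, 250) [ 0.35064253 -0.13913652  0.05022938]
(285, 338) [ 0.55670484 -0.00453385  0.02355156]
(230, 175) [ 0.51209367 -0.51179856  0.04522086]
```

View pics/crop1.png

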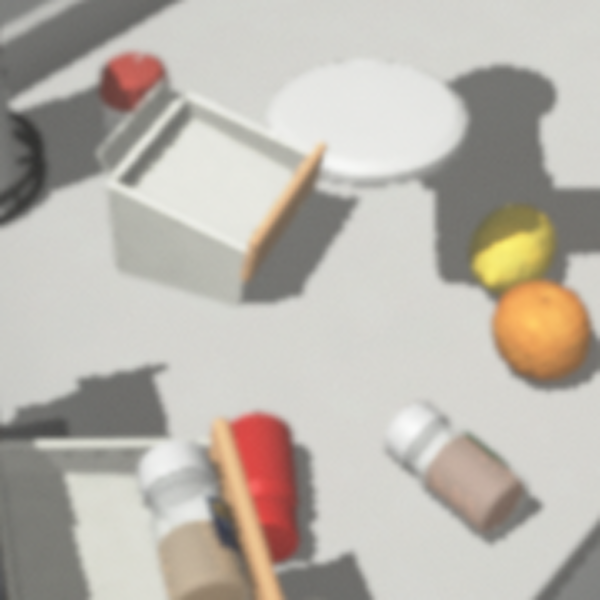

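The crop shows the loose shelf with its oak lip from crop (322,148) to (250,245), opening to the right. The clear jar with brown contents is at crop (455,465). The red jar at (265,490) and the red-lidded one at (135,85) are look-alikes. Part of the blue-striped cup shows behind the hanging shelf's lip at (222,520). Now I cast rays for the lip and use the wrist view.

```bash
cat >> h.py <<'E'
def ray(c,uv,z):
    p=cv2.undistortPoints(np.array(uv,float).reshape(-1,1,2),c['K'],c['D']).reshape(-1,2)
    d=np.c_[p,np.ones(len(p))]@c['E'][:3,:3].T; o=c['E'][:3,3]; return o+d*((z-o[2])/d[:,2])[:,None]
E
python3 - <<'E'
from h import *
c=cap('scene'); k=lambda p:(190+p[0]*.3,150+p[1]*.3)
L=ray(c,[k((322,148)),k((251,246))],0.065); print(L, np.linalg.norm(L[0]-L[1]), L.mean(0))
print('base corners',ray(c,[k((240,303)),k((120,270))],0.0))
w=cap('wrist'); save(w,'wrist0.png'); np.save('wrist0.npy',cloud(w)); print(w['E'])
E
```

```text
[[ 0.41552569 -0.35345872  0.065     ]
 [ 0.49926231 -0.26921183  0.065     ]] 0.11878283047330765 [ 0.457394   -0.31133528  0.065     ]
base corners [[ 0.50261344 -0.28723809  0.        ]
 [ 0.57120421 -0.35105354  0.        ]]
[[-0.7795524   0.59871973  0.18393679  0.43575531]
 [ 0.62633097  0.7438818   0.23312956 -0.45527481]
 [ 0.00275204  0.29694202 -0.95489155  0.38444859]
 [ 0.          0.          0.          1.        ]]
```

View pics/wrist0.png

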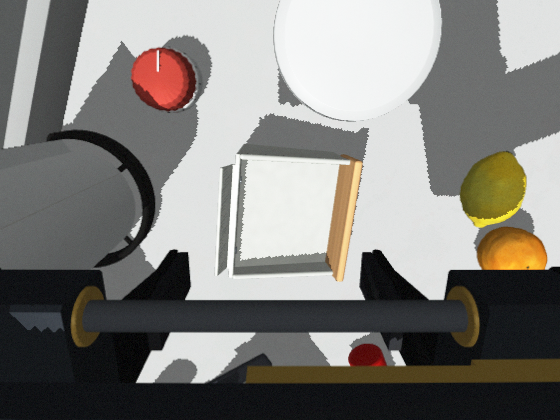

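Wrist view: the shelf's lip runs from (358,160) to (340,280), its plate is at the left (220–235, 160–275), and the gripper is nearly aligned with it. I fit the lip with depth.

```bash
python3 - <<'E'
from h import *
P=np.load('wrist0.npy')
def fit(u0,u1,v0,v1,lo,hi,n):
    q=P[v0:v1,u0:u1].reshape(-1,3); q=q[(q[:,2]>lo)&(q[:,2]<hi)]
    r=cv2.minAreaRect((q[:,:2]*1000).astype(np.float32)); print(n,len(q),r,q[:,2].max()); return q
fit(315,372,150,290,.058,.072,'liptop')
fit(315,372,150,290,.063,.072,'liptop2')
fit(205,250,140,290,.06,.081,'platetop')
fit(205,250,140,290,.082,.11,'hook')
w=cap('wrist')
print('rays lip top outer',ray(w,[(361.5,160),(343.5,280)],.065),'hook tip outer',ray(w,[(220,168),(218,275)],.096))
r=np.radians(83.87); ax=np.array([np.cos(r),np.sin(r)]); print('panel y axis',ax)
E
```

```text
liptop 1464 ((461.8662109375, -332.0086364746094), (123.80119323730469, 43.057655334472656), 49.039588928222656) 0.06834224663468957
liptop2 1047 ((449.0873718261719, -326.1624450683594), (127.27008056640625, 41.70804977416992), 62.70732498168945) 0.06834224663468957
platetop 2198 ((527.367431640625, -395.5442199707031), (121.15098571777344, 22.58941078186035), 49.92702865600586) 0.08097394736557956
hook 1143 ((537.5184326171875, -401.4261474609375), (107.05784606933594, 14.587254524230957), 50.57182693481445) 0.09817218008292639
rays lip top outer [[ 0.40578053 -0.36528702  0.065     ]
 [ 0.48937265 -0.27613097  0.065     ]] hook tip outer [[ 0.50368284 -0.44186409  0.096     ]
 [ 0.57014028 -0.36929383  0.096     ]]
panel y axis [0.10678469 0.99428217]
```

Call:
drive_tool(
  moves=[
    {"delta_pos": [0, 0, -30], "turn": -0.142, "claw": 0},
    {"delta_pos": [0, 0, -30], "turn": -0.142, "claw": 0},
    {"delta_pos": [0, 0, -30], "turn": -0.142, "claw": 0},
    {"delta_pos": [0, 0, 0], "turn": -0.143, "claw": 0},
    {"delta_pos": [-38, -28, 0], "claw": 0},
    {"delta_pos": [-38, -28, 0], "claw": 0},
    {"delta_pos": [-38, -28, 0], "claw": 0},
    {"delta_pos": [-38, -28, 0], "claw": 0},
    {"delta_pos": [-38, -28, 0], "claw": 0},
    {"delta_pos": [-38, -28, 0], "claw": 0},
    {"delta_pos": [-38, -28, 0], "claw": 0},
    {"delta_pos": [0, 0, 0], "claw": 0},
  ],
)

```text
invalid input
```

```bash
python3 - <<'E'
from h import *
w=cap('wrist'); save(w,'wrist1.png'); P=cloud(w)
s=monitor.sense(); print(s['tcp_pos'],np.round(s['ee_rot'],3).tolist(),s['time_s'],s['wrist_force'])
q=P.reshape(-1,3); m=(q[:,2]>.2)&(q[:,2]<.235)&(q[:,0]>.6)&(q[:,0]<.8)
for y in np.arange(-.24,.1,.03):
    k=m&(abs(q[:,1]-y)<.004); 
    if k.sum()>20: print(round(y,3),k.sum(),np.round(np.percentile(q[k],[3,50,97],axis=0),4).tolist())
t=cap('top'); save(t,'top1.png'); T=cloud(t)
print('table z near', np.nanmedian(T[215:260,150:200,2]), 'cap z',np.nanmedian(T[128:138,170:240,2]))
E
```

```text
[ 0.48743544 -0.39092168  0.18290864] [[-0.626, -0.78, -0.0], [-0.78, 0.626, 0.0], [-0.0, 0.0, -1.0]] 0.35 [0.2346549  0.66110235 0.48387012]
table z near -0.8750850554759928 cap z 0.21996507462962367
```

View pics/wrist1.png

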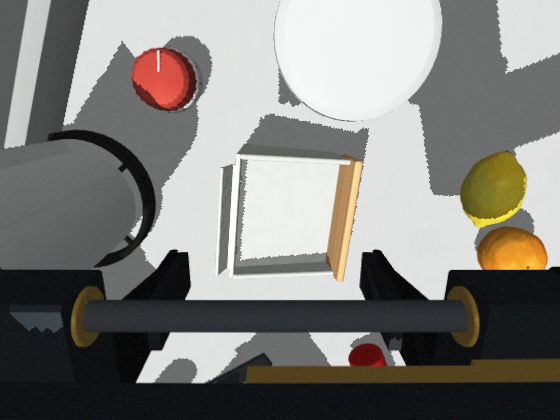

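The call was refused and nothing moved, so this picture is the same as before. I resend it with every field filled in each row.

Call:
drive_tool(
  moves=[
    {"delta_pos": [0, 0, -30], "turn": -0.142, "claw": 0},
    {"delta_pos": [0, 0, -30], "turn": -0.142, "claw": 0},
    {"delta_pos": [0, 0, -30], "turn": -0.142, "claw": 0},
    {"delta_pos": [0, 0, 0], "turn": -0.143, "claw": 0},
    {"delta_pos": [-38, -28, 0], "turn": 0, "claw": 0},
    {"delta_pos": [-38, -28, 0], "turn": 0, "claw": 0},
    {"delta_pos": [-38, -28, 0], "turn": 0, "claw": 0},
    {"delta_pos": [-38, -28, 0], "turn": 0, "claw": 0},
    {"delta_pos": [-38, -28, 0], "turn": 0, "claw": 0},
    {"delta_pos": [-38, -28, 0], "turn": 0, "claw": 0},
    {"delta_pos": [-38, -28, 0], "turn": 0, "claw": 0},
    {"delta_pos": [0, 0, 0], "turn": 0, "claw": 0},
  ],
)

```text
time_s: 1.9
tcp_pos: [0.7124, -0.1444, 0.2711]
ee_rot: [[-0.103, -0.995, -0.002], [-0.995, 0.103, 0.001], [-0.0, 0.002, -1.0]]
wrist_force: [-0.3, -0.3, 0.3]
gripper_width: 0.005
gripper_force: 0.0
```

```bash
python3 - <<'E'
from h import *
w=cap('wrist'); save(w,'wrist2.png'); P=cloud(w)
s=monitor.sense(); print(s['tcp_pos'],np.round(s['ee_rot'],3).tolist(),s['time_s'],s['wrist_force'])
q=P.reshape(-1,3); m=(q[:,2]>.2)&(q[:,2]<.235)&(q[:,0]>.6)&(q[:,0]<.8)
for y in np.arange(-.24,.1,.03):
    k=m&(abs(q[:,1]-y)<.004); 
    if k.sum()>20: print(round(y,3),k.sum(),np.round(np.percentile(q[k],[3,50,97],axis=0),4).tolist())
t=cap('top'); save(t,'top1.png'); T=cloud(t)
print('table z near', np.nanmedian(T[225:240,205:215,2]), 'cap z',np.nanmedian(T[128:138,170:240,2]))
E
```

```text
[ 0.7113959  -0.14599845  0.27180436] [[-0.105, -0.995, -0.002], [-0.995, 0.105, 0.0], [0.0, 0.002, -1.0]] 1.95 [-0.15595989 -0.32058754  0.4560141 ]
-0.21 601 [[0.685, -0.2138, 0.2189], [0.7017, -0.21, 0.2203], [0.7187, -0.2063, 0.2215]]
-0.18 538 [[0.6881, -0.1837, 0.2189], [0.705, -0.1801, 0.2203], [0.722, -0.1763, 0.2215]]
-0.15 488 [[0.6914, -0.1537, 0.219], [0.7079, -0.1501, 0.2203], [0.7253, -0.1463, 0.2215]]
-0.12 434 [[0.6945, -0.1238, 0.2189], [0.7109, -0.1203, 0.2204], [0.7284, -0.1163, 0.2215]]
table z near -0.00036378283204652195 cap z 0.22018328791504027
```

View pics/wrist2.png

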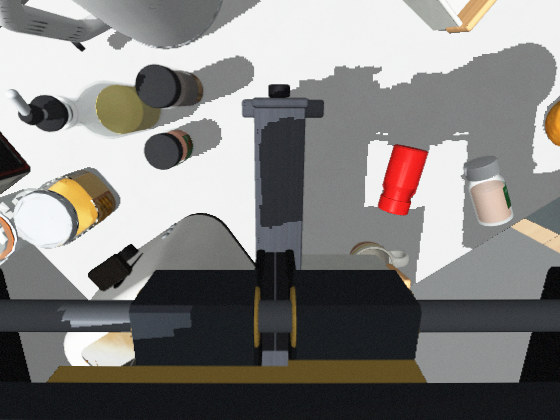

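Cap top by depth is z ≈ 0.2203 in two views and its front edge is at x ≈ 0.691. The wrist view shows the cap at (280,170), the red jar at (403,180), the loose jar at (490,190) and the cup at (385,255). I feel for the top with the fingertips.

Call:
drive_tool(
  moves=[
    {"delta_pos": [0, 0, 24], "turn": 0, "claw": 0},
    {"delta_pos": [0, 0, 21], "turn": 0, "claw": 0},
    {"delta_pos": [0, 0, 2], "turn": 0, "claw": 0},
    {"delta_pos": [0, 0, 2], "turn": 0, "claw": 0},
  ],
)

```text
time_s: 2.5
tcp_pos: [0.7109, -0.1485, 0.2256]
ee_rot: [[-0.108, -0.994, 0.002], [-0.994, 0.108, -0.001], [0.001, -0.002, -1.0]]
wrist_force: [-0.0, 0.1, 0.3]
gripper_width: 0.006
gripper_force: 0.0
```

Call:
drive_tool(
  moves=[
    {"delta_pos": [0, 0, 1], "turn": 0, "claw": 0},
    {"delta_pos": [0, 0, 0], "turn": 0, "claw": 0},
  ],
)

```text
time_s: 2.75
tcp_pos: [0.711, -0.1476, 0.224]
ee_rot: [[-0.107, -0.994, 0.001], [-0.994, 0.107, -0.0], [-0.0, -0.001, -1.0]]
wrist_force: [0.0, -0.1, 0.1]
gripper_width: 0.006
gripper_force: 0.0
```

Call:
drive_tool(
  moves=[
    {"delta_pos": [0, 0, 1], "turn": 0, "claw": 0},
    {"delta_pos": [0, 0, 0], "turn": 0, "claw": 0},
  ],
)

```text
time_s: 3.0
tcp_pos: [0.7109, -0.1474, 0.2221]
ee_rot: [[-0.107, -0.994, -0.0], [-0.994, 0.107, -0.0], [0.0, 0.0, -1.0]]
wrist_force: [0.4, -0.4, -0.2]
gripper_width: 0.008
gripper_force: 0.0
```

Call:
drive_tool(
  moves=[
    {"delta_pos": [0, 0, 1], "turn": 0, "claw": 0},
    {"delta_pos": [0, 0, 0], "turn": 0, "claw": 0},
  ],
)

```text
time_s: 3.25
tcp_pos: [0.7108, -0.1474, 0.221]
ee_rot: [[-0.107, -0.994, -0.0], [-0.994, 0.107, 0.0], [-0.0, 0.0, -1.0]]
wrist_force: [0.2, -0.5, 0.2]
gripper_width: 0.008
gripper_force: 0.0
```

Call:
drive_tool(
  moves=[
    {"delta_pos": [0, 0, 1], "turn": 0, "claw": 0},
    {"delta_pos": [0, 0, 0], "turn": 0, "claw": 0},
  ],
)

```text
time_s: 3.5
tcp_pos: [0.7108, -0.1474, 0.22]
ee_rot: [[-0.107, -0.994, -0.0], [-0.994, 0.107, 0.0], [-0.0, 0.0, -1.0]]
wrist_force: [0.5, -0.1, -0.2]
gripper_width: 0.009
gripper_force: 0.0
```

Call:
drive_tool(
  moves=[
    {"delta_pos": [0, 0, 1], "turn": 0, "claw": 0},
    {"delta_pos": [0, 0, 0], "turn": 0, "claw": 0},
  ],
)

```text
time_s: 3.75
tcp_pos: [0.7108, -0.1474, 0.219]
ee_rot: [[-0.107, -0.994, -0.0], [-0.994, 0.107, 0.0], [-0.0, 0.0, -1.0]]
wrist_force: [0.1, 0.4, -0.1]
gripper_width: 0.005
gripper_force: 0.0
```

Call:
drive_tool(
  moves=[
    {"delta_pos": [0, 0, 1], "turn": 0, "claw": 0},
    {"delta_pos": [0, 0, 0], "turn": 0, "claw": 0},
  ],
)

```text
time_s: 4.0
tcp_pos: [0.7108, -0.1475, 0.218]
ee_rot: [[-0.107, -0.994, -0.0], [-0.994, 0.107, 0.0], [-0.0, 0.0, -1.0]]
wrist_force: [0.2, -0.1, 0.5]
gripper_width: 0.005
gripper_force: 0.0
```

Call:
drive_tool(
  moves=[
    {"delta_pos": [0, 0, 1], "turn": 0, "claw": 0},
    {"delta_pos": [0, 0, 0], "turn": 0, "claw": 0},
  ],
)

```text
time_s: 4.25
tcp_pos: [0.7108, -0.1475, 0.217]
ee_rot: [[-0.107, -0.994, -0.0], [-0.994, 0.107, 0.0], [-0.0, 0.0, -1.0]]
wrist_force: [-0.7, -0.2, 0.4]
gripper_width: 0.005
gripper_force: 0.0
```

Call:
drive_tool(
  moves=[
    {"delta_pos": [0, 0, 1], "turn": 0, "claw": 0},
    {"delta_pos": [0, 0, 0], "turn": 0, "claw": 0},
  ],
)

```text
time_s: 4.5
tcp_pos: [0.7108, -0.1474, 0.216]
ee_rot: [[-0.107, -0.994, -0.0], [-0.994, 0.107, 0.0], [-0.0, 0.0, -1.0]]
wrist_force: [-0.1, -0.7, -0.1]
gripper_width: 0.007
gripper_force: 0.0
```

Call:
drive_tool(
  moves=[
    {"delta_pos": [0, 0, 1], "turn": 0, "claw": 0},
    {"delta_pos": [0, 0, 0], "turn": 0, "claw": 0},
  ],
)

```text
time_s: 4.75
tcp_pos: [0.7108, -0.1474, 0.215]
ee_rot: [[-0.107, -0.994, -0.0], [-0.994, 0.107, 0.0], [-0.0, 0.0, -1.0]]
wrist_force: [1.0, 0.1, -1.0]
gripper_width: 0.005
gripper_force: 0.0
```

Call:
drive_tool(
  moves=[
    {"delta_pos": [0, 0, 1], "turn": 0, "claw": 0},
    {"delta_pos": [0, 0, 0], "turn": 0, "claw": 0},
  ],
)

```text
time_s: 5.0
tcp_pos: [0.7108, -0.1474, 0.214]
ee_rot: [[-0.107, -0.994, -0.0], [-0.994, 0.107, 0.0], [-0.0, 0.0, -1.0]]
wrist_force: [0.4, 0.9, -0.2]
gripper_width: 0.008
gripper_force: 0.0
```

Call:
drive_tool(
  moves=[
    {"delta_pos": [0, 0, 1], "turn": 0, "claw": 0},
    {"delta_pos": [0, 0, 0], "turn": 0, "claw": 0},
  ],
)

```text
time_s: 5.25
tcp_pos: [0.7108, -0.1474, 0.213]
ee_rot: [[-0.107, -0.994, -0.0], [-0.994, 0.107, 0.0], [-0.0, 0.0, -1.0]]
wrist_force: [-0.9, -0.6, 0.4]
gripper_width: 0.005
gripper_force: 0.0
```

Call:
drive_tool(
  moves=[
    {"delta_pos": [0, 0, 1], "turn": 0, "claw": 0},
    {"delta_pos": [0, 0, 0], "turn": 0, "claw": 0},
  ],
)

```text
time_s: 5.5
tcp_pos: [0.7108, -0.1475, 0.212]
ee_rot: [[-0.107, -0.994, -0.0], [-0.994, 0.107, 0.0], [-0.0, 0.0, -1.0]]
wrist_force: [-1.1, -0.2, -0.2]
gripper_width: 0.007
gripper_force: 0.0
```

Call:
drive_tool(
  moves=[
    {"delta_pos": [0, 0, 1], "turn": 0, "claw": 0},
    {"delta_pos": [0, 0, 0], "turn": 0, "claw": 0},
  ],
)

```text
time_s: 5.75
tcp_pos: [0.7108, -0.1475, 0.211]
ee_rot: [[-0.107, -0.994, -0.0], [-0.994, 0.107, 0.0], [0.0, 0.0, -1.0]]
wrist_force: [-0.6, 0.6, -0.1]
gripper_width: 0.007
gripper_force: 0.0
```

Call:
drive_tool(
  moves=[
    {"delta_pos": [0, 0, 1], "turn": 0, "claw": 0},
    {"delta_pos": [0, 0, 0], "turn": 0, "claw": 0},
  ],
)

```text
time_s: 6.0
tcp_pos: [0.7108, -0.1475, 0.21]
ee_rot: [[-0.107, -0.994, -0.0], [-0.994, 0.107, 0.0], [0.0, 0.0, -1.0]]
wrist_force: [0.1, 0.3, -0.3]
gripper_width: 0.006
gripper_force: 0.0
```

```bash
python3 - <<'E'
from h import *
c=cap('scene'); a=c['color'][90:330,130:310]; cv2.imwrite('pics/crop2.png',cv2.resize(a[:,:,::-1],(450,600),interpolation=cv2.INTER_CUBIC))
s=monitor.sense(); print(s['tcp_pos'],proj(c,s['tcp_pos']),s['wrist_force'])
E
```

```text
[ 0.71080083 -0.14743122  0.21005428] [[167.70390321 230.75616593]] [-0.04751755  0.09919122 -0.73952105]
```

View pics/crop2.png

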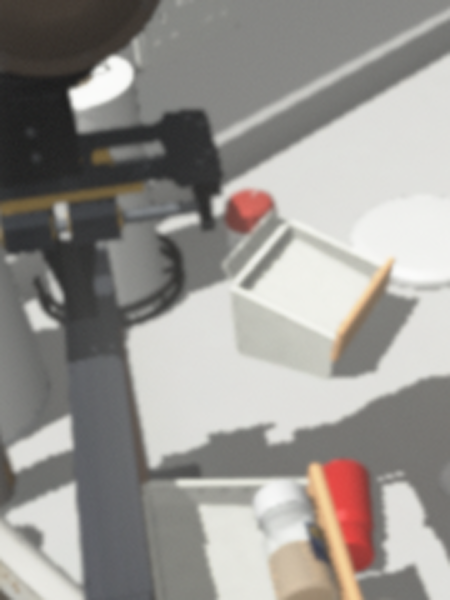

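```bash
python3 - <<'E'
from h import *
for n in ['top','scene','wrist']:
    c=cap(n);P=cloud(c).reshape(-1,3)
    yd=np.array([.107,.9943]);xd=np.array([.9943,-.107]);d=P[:,:2]-[.7004,-.0697]
    a,b=d@xd,d@yd
    for nm,k in [('Rpost',(abs(b+.15)<.003)&(a>.008)&(a<.028)),('cap',(abs(b+.12)<.01)&(a>.008)&(a<.028)),('Lpost',(abs(b-.15)<.003)&(a>.008)&(a<.028))]:
        k&=(P[:,2]>.19)&(P[:,2]<.26)
        if k.sum(): print(n,nm,k.sum(),np.round(np.percentile(P[k,2],[10,50,90]),4))
E
```

```text
top Rpost 27 [0.2174 0.2221 0.2439]
top cap 81 [0.2174 0.2199 0.2216]
scene Rpost 19 [0.2189 0.2257 0.2345]
scene cap 21 [0.2187 0.2193 0.2204]
scene Lpost 23 [0.2405 0.2414 0.2423]
wrist Rpost 393 [0.2194 0.2206 0.242 ]
wrist cap 1298 [0.2195 0.2203 0.2211]
```

Call:
drive_tool(
  moves=[
    {"delta_pos": [0, 0, 1], "turn": 0, "claw": 0},
    {"delta_pos": [0, 0, 0], "turn": 0, "claw": 0},
  ],
)

```text
time_s: 6.45
tcp_pos: [0.7108, -0.1474, 0.209]
ee_rot: [[-0.107, -0.994, -0.0], [-0.994, 0.107, 0.0], [-0.0, 0.0, -1.0]]
wrist_force: [0.2, -0.1, 0.2]
gripper_width: 0.006
gripper_force: 0.0
```

Call:
drive_tool(
  moves=[
    {"delta_pos": [0, 0, 1], "turn": 0, "claw": 0},
    {"delta_pos": [0, 0, 0], "turn": 0, "claw": 0},
  ],
)

```text
time_s: 6.7
tcp_pos: [0.7108, -0.1475, 0.208]
ee_rot: [[-0.107, -0.994, -0.0], [-0.994, 0.107, 0.0], [0.0, 0.0, -1.0]]
wrist_force: [-0.3, -0.4, -0.1]
gripper_width: 0.007
gripper_force: 0.0
```

Call:
drive_tool(
  moves=[
    {"delta_pos": [0, 0, 1.5], "turn": 0, "claw": 0},
    {"delta_pos": [0, 0, 0], "turn": 0, "claw": 0},
  ],
)

```text
time_s: 6.95
tcp_pos: [0.7107, -0.1474, 0.2064]
ee_rot: [[-0.107, -0.994, -0.0], [-0.994, 0.107, 0.0], [-0.0, 0.0, -1.0]]
wrist_force: [-0.6, 0.2, -0.6]
gripper_width: 0.005
gripper_force: 0.0
```

Call:
drive_tool(
  moves=[
    {"delta_pos": [0, 0, 1.5], "turn": 0, "claw": 0},
    {"delta_pos": [0, 0, 0], "turn": 0, "claw": 0},
  ],
)

```text
time_s: 7.2
tcp_pos: [0.7107, -0.1474, 0.2049]
ee_rot: [[-0.107, -0.994, -0.0], [-0.994, 0.107, 0.0], [-0.0, 0.0, -1.0]]
wrist_force: [0.0, 0.2, 0.2]
gripper_width: 0.002
gripper_force: 0.0
```

```bash
python3 - <<'E'
from h import *
c=cap('wrist');P=cloud(c); s=monitor.sense();print(s['tcp_pos'],s['wrist_force'],proj(c,[s['tcp_pos'],s['tcp_pos']+[0,0,.019]]))
a=np.nan_to_num(P[230:330:5,278]);print(np.round(a,3).tolist())
cv2.imwrite('pics/crop3.png',cv2.resize(c['color'][190:330,200:360,::-1],(686,600),interpolation=cv2.INTER_CUBIC))
E
```

```text
[ 0.71079318 -0.14746521  0.20505174] [0.84470218 0.91116873 0.05600496] [[273.66364057 240.53487429]
 [273.60279076 253.29010304]]
[[0.707, -0.16, 0.22], [0.707, -0.156, 0.219], [0.708, -0.154, 0.221], [0.708, -0.151, 0.22], [0.708, -0.148, 0.221], [0.708, -0.157, 0.249], [0.708, -0.157, 0.254], [0.708, -0.158, 0.26], [0.708, -0.157, 0.265], [0.708, -0.157, 0.269], [0.708, -0.157, 0.273], [0.708, -0.157, 0.277], [0.708, -0.157, 0.281], [0.708, -0.157, 0.285], [0.706, -0.18, 0.327], [0.706, -0.181, 0.33], [0.706, -0.18, 0.331], [0.706, -0.179, 0.332], [0.706, -0.177, 0.331], [0.706, -0.177, 0.333]]
```

View pics/crop3.png

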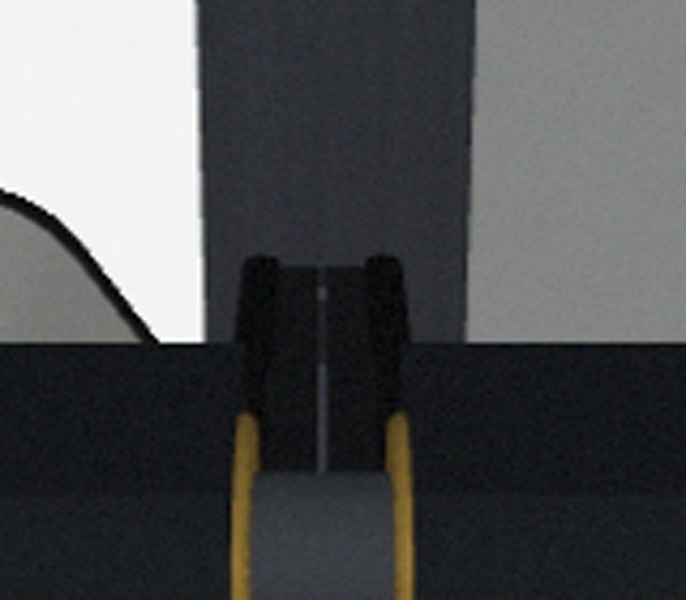

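The wrist view shows the fingertips ending at crop row 265, still clear of the cap, so they seem to be shorter than the stated TCP. I keep descending until I feel contact.

Call:
drive_tool(
  moves=[
    {"delta_pos": [0, 0, 2], "turn": 0, "claw": 0},
    {"delta_pos": [0, 0, 2], "turn": 0, "claw": 0},
  ],
)

```text
time_s: 7.5
tcp_pos: [0.7108, -0.1474, 0.201]
ee_rot: [[-0.107, -0.994, 0.0], [-0.994, 0.107, 0.0], [-0.0, -0.0, -1.0]]
wrist_force: [0.4, 0.6, 0.1]
gripper_width: 0.004
gripper_force: 0.0
```

Call:
drive_tool(
  moves=[
    {"delta_pos": [0, 0, 2], "turn": 0, "claw": 0},
    {"delta_pos": [0, 0, 2], "turn": 0, "claw": 0},
  ],
)

```text
time_s: 7.75
tcp_pos: [0.7108, -0.1475, 0.1969]
ee_rot: [[-0.107, -0.994, -0.0], [-0.994, 0.107, 0.0], [0.0, 0.0, -1.0]]
wrist_force: [-0.9, 0.5, 0.2]
gripper_width: 0.005
gripper_force: 0.0
```

Call:
drive_tool(
  moves=[
    {"delta_pos": [0, 0, 2], "turn": 0, "claw": 0},
    {"delta_pos": [0, 0, 2], "turn": 0, "claw": 0},
  ],
)

```text
time_s: 8.0
tcp_pos: [0.7108, -0.1475, 0.193]
ee_rot: [[-0.107, -0.994, -0.0], [-0.994, 0.107, 0.0], [-0.0, 0.0, -1.0]]
wrist_force: [0.3, 0.1, -0.4]
gripper_width: 0.005
gripper_force: 0.0
```

```bash
python3 - <<'E'
from h import *
c=cap('wrist');P=cloud(c); s=monitor.sense();print(s['tcp_pos'],s['joints'],s['wrist_force'],s['effort'])
a=np.nan_to_num(P[240:270:2,278]);print(np.round(a,3).tolist())
E
```

```text
[ 0.71067363 -0.147411    0.1926662 ] [ 9.95779622e-01  3.19325195e+01  1.80142908e+01 -1.03470451e-02
 -7.61134955e+01 -7.12741697e+00] [-0.43175606  0.22980856  0.45113324] [-1.99074129e-02 -4.90546238e+01  2.00448024e+01  4.53431189e+00
  4.26255155e-02  3.96108962e-04]
[[0.707, -0.159, 0.22], [0.707, -0.158, 0.221], [0.708, -0.156, 0.219], [0.708, -0.155, 0.221], [0.708, -0.154, 0.221], [0.708, -0.153, 0.22], [0.708, -0.157, 0.233], [0.708, -0.157, 0.235], [0.708, -0.158, 0.239], [0.708, -0.157, 0.24], [0.708, -0.157, 0.242], [0.708, -0.157, 0.245], [0.708, -0.157, 0.246], [0.708, -0.157, 0.249], [0.708, -0.157, 0.25]]
```

Call:
drive_tool(
  moves=[
    {"delta_pos": [0, 0, 3], "turn": 0, "claw": 0},
    {"delta_pos": [0, 0, 3], "turn": 0, "claw": 0},
    {"delta_pos": [0, 0, 2], "turn": 0, "claw": 0},
  ],
)

```text
time_s: 8.43
tcp_pos: [0.7107, -0.1475, 0.1848]
ee_rot: [[-0.107, -0.994, -0.0], [-0.994, 0.107, 0.0], [0.0, 0.0, -1.0]]
wrist_force: [0.3, -0.3, 0.3]
gripper_width: 0.003
gripper_force: 0.0
```

Call:
drive_tool(
  moves=[
    {"delta_pos": [0, 0, 1], "turn": 0, "claw": 0},
    {"delta_pos": [0, 0, 1], "turn": 0, "claw": 0},
  ],
)

```text
time_s: 8.68
tcp_pos: [0.7109, -0.1475, 0.1832]
ee_rot: [[-0.107, -0.994, 0.0], [-0.994, 0.107, -0.0], [0.0, -0.0, -1.0]]
wrist_force: [-0.1, -0.0, 0.6]
gripper_width: 0.008
gripper_force: 0.0
```

Call:
drive_tool(
  moves=[
    {"delta_pos": [0, 0, 1], "turn": 0, "claw": 0},
    {"delta_pos": [0, 0, 1], "turn": 0, "claw": 0},
  ],
)

```text
time_s: 8.93
tcp_pos: [0.7109, -0.1475, 0.1812]
ee_rot: [[-0.107, -0.994, 0.0], [-0.994, 0.107, -0.0], [0.0, -0.0, -1.0]]
wrist_force: [-0.2, -1.0, -0.3]
gripper_width: 0.005
gripper_force: 0.0
```

Call:
drive_tool(
  moves=[
    {"delta_pos": [0, 0, 1], "turn": 0, "claw": 0},
    {"delta_pos": [0, 0, 1], "turn": 0, "claw": 0},
  ],
)

```text
time_s: 9.18
tcp_pos: [0.7109, -0.1475, 0.1809]
ee_rot: [[-0.106, -0.994, 0.001], [-0.994, 0.106, -0.001], [0.0, -0.001, -1.0]]
wrist_force: [-2.1, 2.6, 7.9]
gripper_width: 0.007
gripper_force: 3.7
```

The tips touch at a reported z of 0.181, while the cap reads 0.220 in three views. That lies inside the allowed 0.2065–0.2265. So the real fingertips end 39 mm above the reported TCP, and I subtract 0.039 from every tip height from here on. Next: the lip.

Call:
drive_tool(
  moves=[
    {"delta_pos": [0, 0, -30], "turn": 0, "claw": 0},
    {"delta_pos": [0, 0, -30], "turn": 0, "claw": 0.5},
    {"delta_pos": [33.7, 40.1, 0], "turn": 0, "claw": 1},
    {"delta_pos": [33.7, 40.1, 0], "turn": 0, "claw": 1},
    {"delta_pos": [33.7, 40.1, 0], "turn": 0, "claw": 1},
    {"delta_pos": [33.7, 40.1, 0], "turn": 0, "claw": 1},
    {"delta_pos": [33.7, 40.1, 0], "turn": 0, "claw": 1},
    {"delta_pos": [33.7, 40.1, 0], "turn": 0, "claw": 1},
    {"delta_pos": [0, 0, 40], "turn": 0.161, "claw": 1},
    {"delta_pos": [0, 0, 40], "turn": 0.161, "claw": 1},
    {"delta_pos": [0, 0, 40], "turn": 0.161, "claw": 1},
    {"delta_pos": [0, 0, 0], "turn": 0.161, "claw": 1},
  ],
)

```text
time_s: 10.68
tcp_pos: [0.4473, -0.3217, 0.1153]
ee_rot: [[-0.687, -0.727, -0.007], [-0.727, 0.687, 0.003], [0.002, 0.007, -1.0]]
wrist_force: [0.3, -0.2, -0.3]
gripper_width: 0.995
gripper_force: 0.0
```

```bash
python3 - <<'E'
from h import *
w=cap('wrist'); P=cloud(w); save(w,'w4.png'); s=monitor.sense(); print(s['tcp_pos'],np.round(s['ee_rot'],3).tolist(),s['time_s'])
hsv=cv2.cvtColor(w['color'],cv2.COLOR_RGB2HSV); o=cv2.inRange(hsv,(8,60,90),(22,255,255))
q=P[o>0]; m=(abs(q[:,0]-.45)<.08)&(abs(q[:,1]+.32)<.09)&(q[:,2]>.02)&(q[:,2]<.08); q=q[m]
t=q[q[:,2]>.060]; print('lip',len(q),len(t),cv2.minAreaRect((t[:,:2]*1000).astype(np.float32)),np.percentile(t[:,2],[5,50,95]))
A=P.reshape(-1,3); k=(A[:,2]>.088)&(A[:,2]<.1)&(A[:,0]>.48)&(A[:,0]<.62)&(A[:,1]<-.33)&(A[:,1]>-.47); h=A[k]
if len(h): print('hook',len(h),cv2.minAreaRect((h[:,:2]*1000).astype(np.float32)))
E
```

```text
[ 0.44867812 -0.32239074  0.11706301] [[-0.689, -0.725, -0.004], [-0.725, 0.689, 0.002], [0.001, 0.004, -1.0]] 10.725
lip 2621 1776 ((450.6940002441406, -322.9582824707031), (122.78641510009766, 8.581635475158691), 45.92079162597656) [0.06172399 0.06546809 0.06690004]
hook 1739 ((535.9365844726562, -405.02557373046875), (99.81649017333984, 7.419980525970459), 45.9150390625)
```

View pics/w4.png

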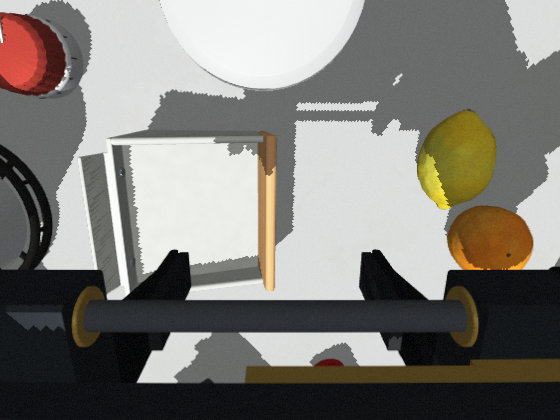

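The wrist view shows the lip at (258–275, 135–290), parallel to the fingers' plane, with the fingers straddling it. The depth fit puts the lip's middle at (0.4507, -0.3230, 0.065), lying at 45.9°. I make a shallow pinch, about 5 mm deep.

Call:
drive_tool(
  moves=[
    {"delta_pos": [-1, -1.9, 30], "turn": 0.01, "claw": 1},
    {"delta_pos": [0, 0, 30], "turn": 0, "claw": 1},
    {"delta_pos": [0, 0, 25], "turn": 0, "claw": 0.7},
    {"delta_pos": [0, 0, 10], "turn": 0, "claw": 0.3},
    {"delta_pos": [0, 0, 0], "turn": 0, "claw": 0},
    {"delta_pos": [0, 0, 0], "turn": 0, "claw": 0},
    {"delta_pos": [0, 0, 0], "turn": 0, "claw": 0},
    {"delta_pos": [0, 0, 0], "turn": 0, "claw": 0},
  ],
)

```text
time_s: 11.72
tcp_pos: [0.4525, -0.3235, 0.0248]
ee_rot: [[-0.69, -0.724, 0.001], [-0.724, 0.69, -0.0], [-0.001, -0.001, -1.0]]
wrist_force: [0.4, 0.7, -0.3]
gripper_width: 0.4
gripper_force: 0.0
```

Call:
drive_tool(
  moves=[
    {"delta_pos": [0, 0, 4], "turn": 0, "claw": 0},
    {"delta_pos": [0, 0, 0], "turn": 0, "claw": 0},
    {"delta_pos": [0, 0, 0], "turn": 0, "claw": 0},
    {"delta_pos": [0, 0, 0], "turn": 0, "claw": 0},
    {"delta_pos": [0, 0, 0], "turn": 0, "claw": 0},
    {"delta_pos": [0, 0, 0], "turn": 0, "claw": 0},
    {"delta_pos": [0, 0, 0], "turn": 0, "claw": 0},
  ],
)

```text
time_s: 12.6
tcp_pos: [0.4518, -0.3233, 0.0201]
ee_rot: [[-0.69, -0.724, -0.001], [-0.724, 0.69, 0.0], [0.0, 0.001, -1.0]]
wrist_force: [-1.9, 0.5, 0.4]
gripper_width: 0.089
gripper_force: 29.4
```

Call:
drive_tool(
  moves=[
    {"delta_pos": [0, 0, -15], "turn": 0, "claw": 0},
    {"delta_pos": [0, 0, -15], "turn": 0, "claw": 0},
    {"delta_pos": [0, 0, -25], "turn": 0, "claw": 0},
    {"delta_pos": [0, 0, -25], "turn": 0, "claw": 0},
    {"delta_pos": [0, 0, 0], "turn": 0, "claw": 0},
  ],
)

```text
time_s: 13.22
tcp_pos: [0.454, -0.3241, 0.103]
ee_rot: [[-0.689, -0.724, 0.006], [-0.724, 0.689, -0.002], [-0.002, -0.006, -1.0]]
wrist_force: [0.6, 0.1, -3.4]
gripper_width: 0.083
gripper_force: 30.5
```

```bash
cat >> h.py <<'E'
def tilt():
    """shelf pose relative to reported TCP: floor plane + hook region, in tool-yaw frame (x along -tool y = back)"""
    w=cap('wrist'); P=cloud(w); s=monitor.sense(); R=np.array(s['ee_rot']); t=np.array(s['tcp_pos'])
    xb=-R[:2,1]/np.linalg.norm(R[:2,1]); yl=np.array([-xb[1],xb[0]])
    d=P[...,:2]-t[:2]; a=d@xb; b=d@yl; z=P[...,2]-t[2]
    k=(a>.03)&(a<.075)&(abs(b)<.05)&(z<.04)&(z>-.08)&(np.indices(a.shape)[0]<265)
    A=np.c_[a[k],b[k],np.ones(k.sum())]; zz=z[k]
    for _ in range(3):
        co=np.linalg.lstsq(A,zz,rcond=None)[0]; r=abs(A@co-zz); g=r<max(.002,2*np.median(r)); A,zz=A[g],zz[g]
    fl=np.degrees(np.arctan(co[0])); print('t',s['time_s'],'tcp',np.round(t,4),'floor slope',round(fl,1),'roll',round(np.degrees(np.arctan(co[1])),1),'front-up',round(18-fl,1),'n',len(zz),'w',s['gripper_width'],'F',np.round(s['wrist_force'],1))
    k=(a>.08)&(a<.16)&(abs(b)<.056)&(z>-.1)&(z<.06)&(np.indices(a.shape)[0]<265)
    return w,a,b,z,k
E
python3 - <<'E'
from h import *
w,a,b,z,k=tilt()
for lo in np.arange(.08,.16,.005):
    q=k&(a>=lo)&(a<lo+.005); 
    if q.sum()>10: print(round(lo+.0025,4),q.sum(),np.round(np.percentile(z[q],[5,50,95]),4), round(np.mean(b[q]),4))
E
```

```text
t 13.275 tcp [ 0.4524 -0.3233  0.1011] floor slope 2.5 roll 0.2 front-up 15.5 n 8081 w 0.0839002103792503 F [-0.7  0.3 -2.6]
0.0825 968 [0.0128 0.0139 0.015 ] -0.0228
0.0875 957 [0.0131 0.0142 0.0153] -0.0227
0.0925 950 [0.0133 0.0144 0.0154] -0.0226
0.0975 939 [0.0135 0.0146 0.0157] -0.023
0.1025 1423 [0.0139 0.0153 0.0209] -0.0233
0.1075 2216 [0.0186 0.0255 0.0303] -0.026
0.1125 950 [0.0282 0.0292 0.0306] -0.0251
0.1175 1795 [0.0297 0.0334 0.0374] -0.0256
0.1225 1818 [0.0367 0.0406 0.044 ] -0.0267
0.1275 300 [0.0423 0.0436 0.0446] -0.0283
```

Held firmly, front up about 15°. I want more tilt, so I carry it to the panel with the tongue 12 mm under the cap edge and press it against the top slat to tip it further.

Call:
drive_tool(
  moves=[
    {"delta_pos": [0, 0, -30], "turn": -0.1, "claw": 0},
    {"delta_pos": [0, 0, -30], "turn": -0.15, "claw": 0},
    {"delta_pos": [0, 0, -30], "turn": -0.15, "claw": 0},
    {"delta_pos": [0, 0, -30], "turn": -0.154, "claw": 0},
    {"delta_pos": [0, 0, -27], "turn": -0.1, "claw": 0},
    {"delta_pos": [-30, -14, 0], "turn": 0, "claw": 0},
    {"delta_pos": [-36, -17, 0], "turn": 0, "claw": 0},
    {"delta_pos": [-38, -18, 0], "turn": 0, "claw": 0},
    {"delta_pos": [-38, -18, 0], "turn": 0, "claw": 0},
    {"delta_pos": [-36, -17, 0], "turn": 0, "claw": 0},
    {"delta_pos": [-25.6, -12.6, 0], "turn": 0, "claw": 0},
    {"delta_pos": [0, 0, 0], "turn": 0, "claw": 0},
  ],
)

```text
time_s: 14.78
tcp_pos: [0.5698, -0.1294, 0.2449]
ee_rot: [[-0.104, -0.995, -0.004], [-0.995, 0.104, 0.001], [-0.0, 0.004, -1.0]]
wrist_force: [-0.1, 0.3, -3.3]
gripper_width: 0.084
gripper_force: 30.7
```

```bash
cat >> h.py <<'E'
B=np.array([.6915,-.1443]); XD=np.array([.9943,-.107]); YD=np.array([.107,.9943])
def state():
    w,a,b,z,k=tilt(); s=monitor.sense(); t=np.array(s['tcp_pos']); R=np.array(s['ee_rot'])
    print('TCP in bay frame x,y',np.round((t[:2]-B)@np.c_[XD,YD],4),'yaw err deg',round(np.degrees(np.arctan2(R[1,1],R[0,1]))-173.87,2))
    k&=(z>0)
    am=np.nanpercentile(a[k],99.5) if k.sum() else np.nan
    j=k&(a>am-.004); print('hook tip rel TCP a,z',round(am,4),np.round(np.percentile(z[j],[50,95]),4) if j.sum() else '')
    return w,a,b,z
E
python3 - <<'E'
from h import *
w,a,b,z=state(); save(w,'w5.png')
E
```

```text
t 14.825 tcp [ 0.5692 -0.1304  0.2452] floor slope -1.2 roll 0.0 front-up 19.2 n 8046 w 0.08593055546486646 F [ 0.9 -0.2 -3.1]
TCP in bay frame x,y [-0.1231  0.0008] yaw err deg 0.08
hook tip rel TCP a,z 0.1248 [0.0324 0.0342]
```

Call:
drive_tool(
  moves=[
    {"delta_pos": [0, -7, -8], "turn": 0, "claw": 0},
    {"delta_pos": [0, -7, -2], "turn": 0, "claw": 0},
    {"delta_pos": [0, -3, -3], "turn": 0, "claw": 0},
    {"delta_pos": [0, -3, -3], "turn": 0, "claw": 0},
    {"delta_pos": [0, -3, -3], "turn": 0, "claw": 0},
    {"delta_pos": [0, -3, -3], "turn": 0, "claw": 0},
    {"delta_pos": [0, 0, 0], "turn": 0, "claw": 0},
  ],
)

```text
time_s: 15.7
tcp_pos: [0.5961, -0.1341, 0.2695]
ee_rot: [[-0.107, -0.994, 0.001], [-0.994, 0.107, -0.0], [-0.0, -0.001, -1.0]]
wrist_force: [-1.0, -0.2, -1.3]
gripper_width: 0.083
gripper_force: 31.5
```

```bash
python3 - <<'E'
from h import *
w,a,b,z=state(); save(w,'w6.png')
E
```

```text
t 15.75 tcp [ 0.5959 -0.134   0.2692] floor slope -7.6 roll -0.2 front-up 25.6 n 7505 w 0.08751483606016168 F [-0.7  0.3 -1.7]
TCP in bay frame x,y [-0.0961  0.    ] yaw err deg 0.0
hook tip rel TCP a,z 0.1228 [0.0191 0.0207]
```

Front up 25.6°, centred in the bay, yaw error 0. I back off and go down until the hook tip is level with the middle of the mouth.

Call:
drive_tool(
  moves=[
    {"delta_pos": [0, 20, 0], "turn": 0, "claw": 0},
    {"delta_pos": [0, 22, 5], "turn": 0, "claw": 0},
    {"delta_pos": [0, 0, 20], "turn": 0, "claw": 0},
    {"delta_pos": [0, 0, 27], "turn": 0, "claw": 0},
    {"delta_pos": [0, 0, 27], "turn": 0, "claw": 0},
    {"delta_pos": [0, 0, 18], "turn": 0, "claw": 0},
    {"delta_pos": [0, 0, 10], "turn": 0, "claw": 0},
    {"delta_pos": [0, 0, 0], "turn": 0, "claw": 0},
  ],
)

```text
time_s: 16.75
tcp_pos: [0.5539, -0.1295, 0.1617]
ee_rot: [[-0.107, -0.994, -0.001], [-0.994, 0.107, -0.0], [0.0, 0.001, -1.0]]
wrist_force: [0.0, -0.8, -2.3]
gripper_width: 0.084
gripper_force: 30.7
```

```bash
python3 - <<'E'
from h import *
w,a,b,z=state(); save(w,'w7.png')
E
```

```text
t 16.8 tcp [ 0.5545 -0.1296  0.1626] floor slope -6.3 roll -0.1 front-up 24.3 n 7606 w 0.08421327634726854 F [ 1.  -0.7 -3.1]
TCP in bay frame x,y [-0.1378 -0.    ] yaw err deg 0.02
hook tip rel TCP a,z 0.1423 [0.011  0.0335]
```

Call:
drive_tool(
  moves=[
    {"delta_pos": [0, -7.5, 3], "turn": 0, "claw": 0},
    {"delta_pos": [0, -7.5, 2], "turn": 0, "claw": 0},
    {"delta_pos": [0, -2.5, -2.5], "turn": 0, "claw": 0},
    {"delta_pos": [0, -2.5, -2.5], "turn": 0, "claw": 0},
    {"delta_pos": [0, 0, 0], "turn": 0, "claw": 0},
  ],
)

```text
time_s: 17.42
tcp_pos: [0.5743, -0.1317, 0.1626]
ee_rot: [[-0.107, -0.994, 0.001], [-0.994, 0.107, -0.0], [-0.0, -0.001, -1.0]]
wrist_force: [0.8, -1.3, -1.7]
gripper_width: 0.084
gripper_force: 30.7
```

Call:
drive_tool(
  moves=[
    {"delta_pos": [0, -2.5, -2.5], "turn": 0, "claw": 0},
    {"delta_pos": [0, -2.5, -2.5], "turn": 0, "claw": 0},
    {"delta_pos": [0, 0, 0], "turn": 0, "claw": 0},
  ],
)

```text
time_s: 17.8
tcp_pos: [0.5793, -0.1323, 0.1675]
ee_rot: [[-0.107, -0.994, 0.001], [-0.994, 0.107, -0.0], [-0.0, -0.001, -1.0]]
wrist_force: [-0.2, -0.0, -2.6]
gripper_width: 0.083
gripper_force: 30.6
```

Call:
drive_tool(
  moves=[
    {"delta_pos": [0, -2, -2], "turn": 0, "claw": 0},
    {"delta_pos": [0, -2, -1.5], "turn": 0, "claw": 0},
    {"delta_pos": [0, 0, 0], "turn": 0, "claw": 0},
  ],
)

```text
time_s: 18.18
tcp_pos: [0.5831, -0.1327, 0.1708]
ee_rot: [[-0.107, -0.994, 0.0], [-0.994, 0.107, -0.0], [-0.0, -0.0, -1.0]]
wrist_force: [-0.3, 0.2, -2.7]
gripper_width: 0.087
gripper_force: 30.6
```

```bash
python3 - <<'E'
from h import *
w,a,b,z=state(); save(w,'w8.png')
E
```

```text
t 18.225 tcp [ 0.5829 -0.1326  0.1707] floor slope -5.8 roll -0.0 front-up 23.8 n 7613 w 0.08367219385439442 F [-0.5 -1.  -3.6]
TCP in bay frame x,y [-0.1093 -0.    ] yaw err deg -0.0
hook tip rel TCP a,z 0.129 [0.0495 0.0505]
```

Call:
drive_tool(
  moves=[
    {"delta_pos": [0, -1.5, 0], "turn": 0, "claw": 0},
    {"delta_pos": [0, 0, 1.5], "turn": 0, "claw": 0},
    {"delta_pos": [0, 0, 1.5], "turn": 0, "claw": 0},
    {"delta_pos": [0, 0, 0], "turn": 0, "claw": 0},
  ],
)

```text
time_s: 18.73
tcp_pos: [0.5842, -0.1328, 0.1674]
ee_rot: [[-0.107, -0.994, -0.0], [-0.994, 0.107, 0.0], [0.0, 0.0, -1.0]]
wrist_force: [0.7, 0.4, -1.9]
gripper_width: 0.089
gripper_force: 30.5
```

Call:
drive_tool(
  moves=[
    {"delta_pos": [0, 1, 3.5], "turn": 0, "claw": 0},
    {"delta_pos": [0, 1, 3.5], "turn": 0, "claw": 0},
    {"delta_pos": [0, 0, 0], "turn": 0, "claw": 0},
  ],
)

```text
time_s: 19.1
tcp_pos: [0.5824, -0.1326, 0.1606]
ee_rot: [[-0.107, -0.994, 0.0], [-0.994, 0.107, -0.0], [0.0, -0.0, -1.0]]
wrist_force: [-0.4, -0.8, -1.4]
gripper_width: 0.085
gripper_force: 29.4
```

```bash
python3 - <<'E'
from h import *
w,a,b,z=state(); save(w,'w9.png')
E
```

```text
t 19.15 tcp [ 0.5825 -0.1326  0.1608] floor slope -2.2 roll 0.1 front-up 20.2 n 7798 w 0.0820954809350273 F [ 0.6 -0.8 -2. ]
TCP in bay frame x,y [-1.096e-01 -1.000e-04] yaw err deg 0.01
hook tip rel TCP a,z 0.1195 [0.0592 0.0598]
```

The tilt falls as I lower (20.2°), so the web rests on the slat and the shelf swings about it. I continue the swing.

Call:
drive_tool(
  moves=[
    {"delta_pos": [0, 1, 4], "turn": 0, "claw": 0},
    {"delta_pos": [0, 1, 4], "turn": 0, "claw": 0},
    {"delta_pos": [0, 0.6, 4], "turn": 0, "claw": 0},
    {"delta_pos": [0, 0.6, 4], "turn": 0, "claw": 0},
    {"delta_pos": [0, 0, 0], "turn": 0, "claw": 0},
  ],
)

```text
time_s: 19.77
tcp_pos: [0.5794, -0.1323, 0.1445]
ee_rot: [[-0.107, -0.994, 0.0], [-0.994, 0.107, -0.0], [0.0, -0.0, -1.0]]
wrist_force: [0.6, 0.3, 0.7]
gripper_width: 0.081
gripper_force: 30.0
```

```bash
python3 - <<'E'
from h import *
w,a,b,z=state(); save(w,'w10.png')
E
```

```text
t 19.825 tcp [ 0.5795 -0.1323  0.1447] floor slope 6.0 roll 0.1 front-up 12.0 n 8234 w 0.08136982231953416 F [ 1.3 -0.5  0.4]
TCP in bay frame x,y [-0.1127 -0.    ] yaw err deg 0.01
hook tip rel TCP a,z 0.1408 [0.0037 0.0069]
```

Call:
drive_tool(
  moves=[
    {"delta_pos": [0, 0.4, 4], "turn": 0, "claw": 0},
    {"delta_pos": [0, 0, 2], "turn": 0, "claw": 0},
    {"delta_pos": [0, 0, 0], "turn": 0, "claw": 0.3},
    {"delta_pos": [0, 0, 0], "turn": 0, "claw": 0.5},
    {"delta_pos": [0, 0, 0], "turn": 0, "claw": 0.5},
    {"delta_pos": [0, 0, -20], "turn": 0, "claw": 0.5},
    {"delta_pos": [0, 0, -30], "turn": 0, "claw": 0.5},
    {"delta_pos": [0, 0, 0], "turn": 0, "claw": 0},
  ],
)

```text
time_s: 20.82
tcp_pos: [0.5803, -0.1324, 0.1915]
ee_rot: [[-0.106, -0.994, 0.006], [-0.994, 0.106, -0.001], [-0.0, -0.006, -1.0]]
wrist_force: [0.3, 0.2, 0.1]
gripper_width: 0.443
gripper_force: 0.0
```

```bash
python3 - <<'E'
from h import *
w,a,b,z=state(); save(w,'w11.png')
P=cloud(w); hsv=cv2.cvtColor(w['color'],cv2.COLOR_RGB2HSV); o=cv2.inRange(hsv,(8,60,90),(22,255,255))
d=(P[...,:2]-B)@np.c_[XD,YD]; m=(o>0)&(abs(d[...,0]+.11)<.025)&(abs(d[...,1])<.075)&(P[...,2]>.1)
zt=np.percentile(P[m][:,2],97); q=m&(P[...,2]>zt-.006); print('lip top z',zt,'x,y med',np.median(d[q],0),'y range',np.percentile(d[q][:,1],[1,99]))
E
```

```text
t 20.875 tcp [ 0.5792 -0.1321  0.1896] floor slope 11.8 roll 0.1 front-up 6.2 n 7096 w 0.4137305744868363 F [ 0.2 -0.2  0.1]
TCP in bay frame x,y [-1.13e-01  1.00e-04] yaw err deg -0.0
hook tip rel TCP a,z 0.1466 [0.0305 0.0315]
lip top z 0.32213058158644853 x,y med [-0.08945394 -0.03172042] y range [-0.03726033 -0.02414919]
```

Call:
drive_tool(
  moves=[
    {"delta_pos": [0, -1, 20], "turn": 0, "claw": 0},
    {"delta_pos": [0, 0, 20], "turn": 0, "claw": 0},
    {"delta_pos": [0, 0, 6], "turn": 0, "claw": 0},
    {"delta_pos": [0, 0, 4], "turn": 0, "claw": 0},
    {"delta_pos": [0, 0, 2], "turn": 0, "claw": 0},
    {"delta_pos": [0, 0, 2], "turn": 0, "claw": 0},
  ],
)

```text
time_s: 21.62
tcp_pos: [0.5804, -0.1326, 0.1365]
ee_rot: [[-0.106, -0.994, 0.002], [-0.994, 0.106, -0.001], [0.001, -0.002, -1.0]]
wrist_force: [-1.5, 0.6, 6.8]
gripper_width: 0.0
gripper_force: 3.7
```

Call:
drive_tool(
  moves=[
    {"delta_pos": [0, 0, 2], "turn": 0, "claw": 0},
    {"delta_pos": [0, 0, 2], "turn": 0, "claw": 0},
  ],
)

```text
time_s: 21.88
tcp_pos: [0.5807, -0.1327, 0.134]
ee_rot: [[-0.106, -0.994, 0.003], [-0.994, 0.106, -0.001], [0.001, -0.004, -1.0]]
wrist_force: [-4.3, 1.7, 11.7]
gripper_width: 0.005
gripper_force: 6.7
```

Call:
drive_tool(
  moves=[
    {"delta_pos": [0, 0, 2], "turn": 0, "claw": 0},
    {"delta_pos": [0, 0, 2], "turn": 0, "claw": 0},
  ],
)

```text
time_s: 22.12
tcp_pos: [0.5814, -0.1327, 0.1303]
ee_rot: [[-0.106, -0.994, 0.005], [-0.994, 0.106, -0.001], [0.001, -0.005, -1.0]]
wrist_force: [-1.2, 0.9, 8.7]
gripper_width: 0.004
gripper_force: 4.4
```

Force peaked at 11.7 N and is falling: it is going past the rollers. I press the rest of the way in.

Call:
drive_tool(
  moves=[
    {"delta_pos": [0, 0, 2], "turn": 0, "claw": 0},
    {"delta_pos": [0, 0, 2], "turn": 0, "claw": 0},
    {"delta_pos": [0, 0, 1], "turn": 0, "claw": 0},
  ],
)

```text
time_s: 22.5
tcp_pos: [0.5809, -0.1324, 0.1232]
ee_rot: [[-0.106, -0.994, 0.003], [-0.994, 0.106, -0.001], [0.0, -0.003, -1.0]]
wrist_force: [-0.7, 1.0, 9.1]
gripper_width: 0.003
gripper_force: 4.3
```

Call:
drive_tool(
  moves=[
    {"delta_pos": [0, 0, 1], "turn": 0, "claw": 0},
    {"delta_pos": [0, 0, 0], "turn": 0, "claw": 0},
  ],
)

```text
time_s: 22.75
tcp_pos: [0.5809, -0.1324, 0.1231]
ee_rot: [[-0.106, -0.994, 0.003], [-0.994, 0.106, -0.001], [0.0, -0.003, -1.0]]
wrist_force: [-1.0, 1.4, 9.6]
gripper_width: 0.008
gripper_force: 4.9
```

Call:
drive_tool(
  moves=[
    {"delta_pos": [0, 0, -30], "turn": 0, "claw": 0},
    {"delta_pos": [0, 0, -40], "turn": 0, "claw": 1},
    {"delta_pos": [0, 40, 0], "turn": 0, "claw": 1},
    {"delta_pos": [0, 0, 0], "turn": 0, "claw": 1},
  ],
)

```text
time_s: 23.25
tcp_pos: [0.5371, -0.1277, 0.1905]
ee_rot: [[-0.107, -0.994, -0.002], [-0.994, 0.107, 0.001], [-0.001, 0.002, -1.0]]
wrist_force: [0.3, -0.1, 0.1]
gripper_width: 0.263
gripper_force: 0.0
```

```bash
cat >> h.py <<'E'
def shelfpose(w):
    P=cloud(w); d=(P[...,:2]-B)@np.c_[XD,YD]; z=P[...,2]
    k=(d[...,0]>-.085)&(d[...,0]<-.02)&(abs(d[...,1])<.05)&(z>.11)&(z<.17)
    A=np.c_[d[k],np.ones(k.sum())]; zz=z[k]
    for _ in range(3):
        co=np.linalg.lstsq(A,zz,rcond=None)[0]; r=abs(A@co-zz); g=r<max(.002,2*np.median(r)); A,zz=A[g],zz[g]
    print('floor n',len(zz),'front-up',18-np.degrees(np.arctan(co[0])),'z at shelf x=-52 (exp .1453):',co@[-.052,0,1])
    hsv=cv2.cvtColor(w['color'],cv2.COLOR_RGB2HSV); o=cv2.inRange(hsv,(8,60,90),(22,255,255))
    m=(o>0)&(abs(d[...,0]+.11)<.025)&(abs(d[...,1])<.075)&(z>.12)&(z<.18)
    if m.sum()>20:
        zt=np.percentile(z[m],95); q=m&(z>zt-.004); print('lip top z',zt,'x',np.percentile(d[q][:,0],[3,50,97]),'y',np.percentile(d[q][:,1],[1,99]))
E
python3 - <<'E'
from h import *
s=monitor.sense(); print(s['tcp_pos'],s['time_s'])
w=cap('wrist'); save(w,'w12.png'); shelfpose(w)
P=cloud(w); T=np.load('top0.npy')
t=cap('top'); save(t,'top2.png'); T=cloud(t); m=np.zeros(T.shape[:2],bool); m[235:280,205:260]=1
q=T[m&(T[...,2]>0.012)&(T[...,2]<0.06)]; print('jar top',len(q),cv2.minAreaRect((q[:,:2]*1000).astype(np.float32)) if len(q) else '')
E
```

```text
[ 0.53711007 -0.12769948  0.19054088] 23.25
floor n 12151 front-up -1.2197378993396377 z at shelf x=-52 (exp .1453): 0.14456237474422584
lip top z 0.16287129209335313 x [-0.11549309 -0.11341356 -0.10794353] y [-0.06069483  0.04185386]
jar top 217 ((418.18878173828125, -74.59341430664062), (80.2814712524414, 35.394012451171875), 78.32144165039062)
```

The shelf is home and flush (lip top 0.163, expected 0.164). Next I check the jar and the gripper body's clearance over the orange.

```bash
python3 - <<'E'
from h import *
w=cap('wrist'); P=cloud(w); s=monitor.sense(); t=np.array(s['tcp_pos']); R=np.array(s['ee_rot'])
L=(P-t)@R  # tool frame
g=np.isfinite(L[...,2])&(L[...,2]<-.03)&(L[...,2]>-.2)&(P[...,2]>.2)
for ylo in np.arange(-.1,.1,.02):
    k=g&(L[...,1]>ylo)&(L[...,1]<ylo+.02)
    if k.sum(): print(round(ylo,3),k.sum(),'lowest z above TCP',round(-L[k][:,2].max(),4),'p99',round(-np.percentile(L[k][:,2],99),4),'x',np.percentile(L[k][:,0],[2,98]).round(3))
hsv=cv2.cvtColor(w['color'],cv2.COLOR_RGB2HSV)
o=cv2.inRange(hsv,(10,150,90),(20,255,255)); q=P[o>0]; q=q[(q[:,2]>.01)&(q[:,2]<.08)&(q[:,0]<.42)]
if len(q): print('orange',len(q),q.min(0),q.max(0))
A=P.reshape(-1,3); k=(abs(A[:,0]-.44)<.06)&(abs(A[:,1]+.084)<.06)&(A[:,2]>.015)&(A[:,2]<.055)
q=A[k]; print('jar wrist',len(q)); 
if len(q)>50: print(cv2.minAreaRect((q[:,:2]*1000).astype(np.float32)),np.percentile(q[:,2],98))
E
```

```text
-0.1 1 lowest z above TCP 0.1097 p99 0.1097 x [0.028 0.028]
-0.08 2440 lowest z above TCP 0.1093 p99 0.11 x [-0.     0.034]
-0.06 6836 lowest z above TCP 0.1143 p99 0.1165 x [0.019 0.039]
-0.04 13635 lowest z above TCP 0.0399 p99 0.0621 x [0.012 0.039]
-0.02 10927 lowest z above TCP 0.0388 p99 0.0458 x [-0.005  0.037]
0.0 8763 lowest z above TCP 0.0395 p99 0.0463 x [-0.004  0.034]
0.02 15528 lowest z above TCP 0.0396 p99 0.0551 x [0.004 0.039]
0.04 8311 lowest z above TCP 0.1135 p99 0.1165 x [0.024 0.039]
0.06 2846 lowest z above TCP 0.1105 p99 0.111 x [0.001 0.035]
0.08 1012 lowest z above TCP 0.1087 p99 0.1099 x [-0.001  0.037]
orange 3812 [ 0.30818886 -0.19754528  0.0186231 ] [ 0.36668015 -0.13396391  0.06121588]
jar wrist 3121
((434.8420104980469, -84.0682373046875), (42.749305725097656, 86.33773803710938), 18.74180793762207) 0.04424569253335168
```

The gripper body's underside is 70 mm above the real tips, so it passes over the orange. The jar is at (0.435, -0.084), 43 × 86 mm, axis at 108.7°. I go and grip it.

Call:
drive_tool(
  moves=[
    {"delta_pos": [-10.9, 35.2, 0], "turn": 0, "claw": 0.72},
    {"delta_pos": [-10.9, 35.2, 0], "turn": 0, "claw": 0.72},
    {"delta_pos": [-10.9, 35.3, 0], "turn": 0, "claw": 0.72},
    {"delta_pos": [0, 0, 40], "turn": -0.144, "claw": 0.72},
    {"delta_pos": [0, 0, 40], "turn": -0.144, "claw": 0.72},
    {"delta_pos": [0, 0, 40], "turn": -0.145, "claw": 0.72},
    {"delta_pos": [0, 0, 20], "turn": 0, "claw": 0.72},
    {"delta_pos": [0, 0, 0], "turn": 0, "claw": 0.72},
    {"delta_pos": [0, 0, 0], "turn": 0, "claw": 0.72},
  ],
)

```text
time_s: 24.52
tcp_pos: [0.4394, -0.0842, 0.0512]
ee_rot: [[0.321, -0.947, 0.001], [-0.947, -0.321, -0.0], [0.0, -0.001, -1.0]]
wrist_force: [0.4, 0.4, 0.3]
gripper_width: 0.72
gripper_force: 0.0
```

```bash
python3 - <<'E'
from h import *
w=cap('wrist'); save(w,'w13.png'); P=cloud(w); s=monitor.sense(); R=np.array(s['ee_rot']); t=np.array(s['tcp_pos']); print(t,np.degrees(np.arctan2(R[1,1],R[0,1])),s['gripper_width'],s['time_s'])
A=P.reshape(-1,3); k=(abs(A[:,0]-.436)<.055)&(abs(A[:,1]+.084)<.055)&(A[:,2]>.02)&(A[:,2]<.047); q=A[k]
print(len(q),cv2.minAreaRect((q[:,:2]*1000).astype(np.float32)))
L=(q-t)@R; print(np.percentile(L[:,1],[1,99]),np.percentile(L[:,0],[1,99]))
E
```

```text
[ 0.4395493  -0.08415065  0.05150839] -161.3128057630086 0.7193847919521363 24.575
7530 ((434.62506103515625, -84.56704711914062), (42.956024169921875, 85.1689682006836), 18.505321502685547)
[-0.01543815  0.0249192 ] [-0.04143248  0.0411601 ]
```

Call:
drive_tool(
  moves=[
    {"delta_pos": [0, 4.8, 20], "turn": 0, "claw": 0.72},
    {"delta_pos": [0, 0, 25], "turn": 0, "claw": 0.72},
    {"delta_pos": [0, 0, 22], "turn": 0, "claw": 0.72},
    {"delta_pos": [0, 0, 8], "turn": 0, "claw": 0.72},
    {"delta_pos": [0, 0, 0], "turn": 0, "claw": 0.6},
    {"delta_pos": [0, 0, 0], "turn": 0, "claw": 0.3},
    {"delta_pos": [0, 0, 0], "turn": 0, "claw": 0.3},
    {"delta_pos": [0, 0, 0], "turn": 0, "claw": 0.3},
  ],
)

```text
time_s: 25.58
tcp_pos: [0.4349, -0.0856, -0.0235]
ee_rot: [[0.321, -0.947, 0.002], [-0.947, -0.321, 0.0], [0.001, -0.002, -1.0]]
wrist_force: [-0.9, 0.6, 4.7]
gripper_width: 0.487
gripper_force: 30.0
```

Call:
drive_tool(
  moves=[
    {"delta_pos": [0, 0, -25], "turn": 0, "claw": 0.3},
    {"delta_pos": [0, 0, -45], "turn": 0, "claw": 0.3},
    {"delta_pos": [0, 0, -45], "turn": 0.144, "claw": 0.3},
    {"delta_pos": [0, 0, -45], "turn": 0.144, "claw": 0.3},
    {"delta_pos": [0, 0, -35], "turn": 0.145, "claw": 0.3},
    {"delta_pos": [6.2, -36, 0], "turn": 0, "claw": 0.3},
    {"delta_pos": [6.2, -42, 0], "turn": 0, "claw": 0.3},
    {"delta_pos": [6.2, -42, 0], "turn": 0, "claw": 0.3},
    {"delta_pos": [6.2, -42, 0], "turn": 0, "claw": 0.3},
    {"delta_pos": [6.1, -37.4, 0], "turn": 0, "claw": 0.3},
    {"delta_pos": [0, 0, 0], "turn": 0, "claw": 0.3},
  ],
)

```text
time_s: 26.95
tcp_pos: [0.6296, -0.1382, 0.1682]
ee_rot: [[-0.108, -0.994, -0.003], [-0.994, 0.108, 0.0], [-0.0, 0.003, -1.0]]
wrist_force: [-0.6, -1.0, -2.3]
gripper_width: 0.483
gripper_force: 30.0
```

```bash
python3 - <<'E'
from h import *
w=cap('wrist'); save(w,'w14.png'); s=monitor.sense(); R=np.array(s['ee_rot']); t=np.array(s['tcp_pos']); print(t,(t[:2]-B)@np.c_[XD,YD],np.degrees(np.arctan2(R[1,1],R[0,1])),s['gripper_width'],s['gripper_force'])
shelfpose(w)
P=cloud(w).reshape(-1,3); L=(P-t)@R; k=(abs(L[:,1])<.018)&(abs(L[:,0])<.06)&(L[:,2]<0)&(L[:,2]>-.075); print('jar in tool x,z',k.sum(),np.percentile(L[k],[2,50,98],axis=0).round(3).tolist())
E
```

```text
[ 0.62812048 -0.1378174   0.16853089] [-0.06371189 -0.00033596] 173.81455443610577 0.4853800408817584 29.999535977840424
floor n 4799 front-up -1.0326422304013434 z at shelf x=-52 (exp .1453): 0.1445945873957812
lip top z 0.16289326311773272 x [-0.11502318 -0.11083966 -0.10743797] y [-0.06039874  0.02702131]
jar in tool x,z 11371 [[-0.036, -0.017, -0.067], [0.017, -0.0, -0.063], [0.042, 0.017, -0.036]]
```

Call:
drive_tool(
  moves=[
    {"delta_pos": [0, 0, 20], "turn": 0, "claw": 0.3},
    {"delta_pos": [0, 0, 18], "turn": 0, "claw": 0.3},
    {"delta_pos": [0, 0, 8], "turn": 0, "claw": 0.3},
    {"delta_pos": [0, 0, 1.5], "turn": 0, "claw": 0.3},
    {"delta_pos": [0, 0, 0], "turn": 0, "claw": 0.3},
  ],
)

```text
time_s: 27.62
tcp_pos: [0.6289, -0.1378, 0.124]
ee_rot: [[-0.107, -0.994, 0.001], [-0.994, 0.107, -0.0], [0.0, -0.001, -1.0]]
wrist_force: [0.6, 0.6, -1.8]
gripper_width: 0.484
gripper_force: 30.0
```

Call:
drive_tool(
  moves=[
    {"delta_pos": [0, 0, 0], "turn": 0, "claw": 0.54},
    {"delta_pos": [0, 0, 0], "turn": 0, "claw": 0.54},
    {"delta_pos": [0, 0, -4], "turn": 0, "claw": 0.54},
    {"delta_pos": [0, 0, -4], "turn": 0, "claw": 0.54},
    {"delta_pos": [0, 0, -5], "turn": 0, "claw": 0.54},
    {"delta_pos": [0, 0, -8], "turn": 0, "claw": 0.54},
    {"delta_pos": [0, 0, -15], "turn": 0, "claw": 0.54},
    {"delta_pos": [0, 0, -30], "turn": 0, "claw": 0.54},
    {"delta_pos": [0, 0, -30], "turn": 0, "claw": 0.54},
    {"delta_pos": [0, 40, 0], "turn": 0, "claw": 0.54},
    {"delta_pos": [0, 40, 0], "turn": 0, "claw": 0.54},
    {"delta_pos": [0, 0, 0], "turn": 0, "claw": 0.54},
  ],
)

```text
time_s: 29.12
tcp_pos: [0.5475, -0.1293, 0.2212]
ee_rot: [[-0.107, -0.994, 0.002], [-0.994, 0.107, 0.0], [-0.0, -0.002, -1.0]]
wrist_force: [0.3, -0.2, -0.3]
gripper_width: 0.54
gripper_force: 0.0
```

```bash
python3 - <<'E'
from h import *
w=cap('wrist'); save(w,'w15.png'); s=monitor.sense(); t=np.array(s['tcp_pos']); print(t,s['time_s'],s['wrist_force'])
P=cloud(w); d=(P[...,:2]-B)@np.c_[XD,YD]; z=P[...,2]
k=(d[...,0]>-.1)&(d[...,0]<-.055)&(abs(d[...,1])<.055)&(z>.163)&(z<.2)
q=np.c_[d[k],z[k]]; print('jar top part',len(q),np.percentile(q,[1,50,99],axis=0).round(4).tolist(),cv2.minAreaRect((q[:,:2]*1000).astype(np.float32)))
hsv=cv2.cvtColor(w['color'],cv2.COLOR_RGB2HSV); o=cv2.inRange(hsv,(8,60,90),(22,255,255))
m=(o>0)&(abs(d[...,0]+.11)<.025)&(abs(d[...,1])<.075)&(z>.12)&(z<.18); zt=np.percentile(z[m],95); qq=m&(z>zt-.004); print('lip',zt,np.median(d[qq],0))
E
```

```text
[ 0.54910112 -0.12933598  0.22106908] 29.175 [ 0.75326079 -0.52419366 -0.59733549]
jar top part 4513 [[-0.0997, -0.0419, 0.1649], [-0.0845, -0.0053, 0.1747], [-0.066, 0.0402, 0.1783]] ((-82.28038024902344, 0.5485153198242188), (85.4675064086914, 35.44462966918945), 89.9732894897461)
lip 0.1754901828613455 [-0.09599712  0.00950221]
```

View pics/w15.png

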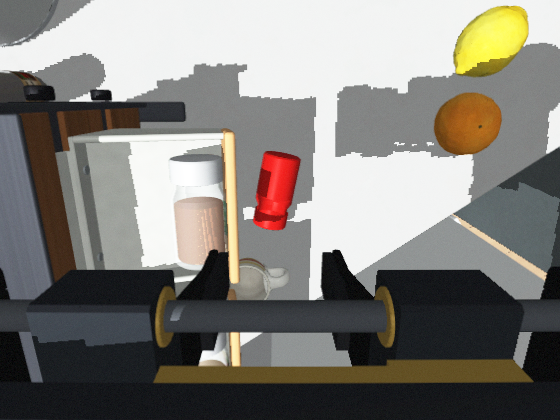

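The picture shows the jar at (198,212) lying against the lip (230,210), and the shelf flush on the panel. Measured: jar x ≈ -84 mm, y ≈ 0.5 mm, top at 0.178 (expected 0.179). The cup at (262,280) and the fruit look undisturbed.

```bash
python3 -c "
from station import ticket; print(ticket.finish_job())"
```

```text
the job is handed in; nothing more can be done
None
```

The job is handed in at about 29 s of the 67 s allowed: the shelf hangs flush in the right-hand bay and the jar lies on its side against its lip, with the cup and fruit untouched; the hand-in reported no verdict.

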